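Reload the sample jars into the analyser's carrier in reverse order

ROBOT

A 6-joint arm with a two-finger parallel gripper is mounted at the origin on the work surface. World frame = base frame: x ahead of the robot, y to its left, z up, the work surface at z = 0. Lengths are in m, angles in rad, forces in N, time in s.
With the tool pointing down it reaches from about 0.35 to 0.725 m from the base axis. Payload 4.3 kg.
Tool frame: the origin (TCP) lies midway between the tips of the shut fingers; the grasp point (between the pads) lies tcp_to_grasp behind it (tcp_to_grasp is the distance from the TCP to the grasp point, in m); z points along the fingers, y is the direction in which the jaws open and shut (so a half turn about z gives the same grasp; the last joint's range is limited). The gripper opens to 85 mm and grips with 20 to 120 N. Pads are 22 mm wide; open, the fingers measure 114 mm over their backs; the gripper's body (76 mm by 85 mm) begins 54 mm behind the grasp point. The pads swing forward as they close: fully open they stand 13 mm farther back than shut.
Start: joints at [1.141, 0.377, 0.081, 1.274, 0, 1.46], TCP at [0.181, 0.546, 0.231] pointing down, gripper open.
Joint ranges: [-2.72, 2.72], [-0.84, 1.66], [-1.02, 1.22], [-1.77, 2.12], [-1.37, 1.28], [-3.14, 3.14]. Speed limits (rad/s): [2.57, 2.57, 3.14, 3.14, 3.14, 3.14].

INTERFACE

Orientations are given as a 3x3 rotation matrix whose columns are the frame's x, y, z axes.
In Python, from rig import * gives the robot as it stands. The module is installed in compiled form; this text tells all that it offers.
- The arm moves only by the tool carry_out, never from a script. Its argument "increments" is a list of rows, each a list of 4 numbers: the shift along the tool's x, y, z normalised to -1 to 1, where 1 is 50 cm, then the turn about the tool's z normalised to -1 to 1, where 1 is pi/4 rad. A call has 1 to 12 rows; each row is the pose to reach, as a shift and turn from the pose measured when the call began, along the tool's axes at that moment; what a row does not reach only later rows make up. A row lasts 1/8 s, in which the tool goes at most 62.5 mm and 10.7 degrees, less where a joint would pass 70% of its speed; a pose out of reach is approached as far as the arm can. A call with a number of a shift or a turn outside -1 to 1 is refused whole. A call with a gripper value outside its range is refused whole. "gripper" is the gripper's target within -1 to 1 (shut at 1, half-way at 0, fully open at -1), set as the call begins (left out, the last holds). The fingers move at their own pace and stop on an object; "squeeze" is the grip in N (left out, the last holds). Time passes only in rows, so rows that repeat a pose let the fingers close. It gives the time, the measured TCP pose, the force and the opening at its end, in the units of the state.
- sense(): the state, without advancing time (a new reading comes with each control period).
- capture(name): name is "scene" or "top" or "wrist"; returns the picture (480x640x3 uint8, red, green, blue); there is no depth.
- camera_info(name): a dict with "K" (3x3 intrinsics, pixels), "R" (3x3) and "t" (3): a world point X has camera coordinates R X + t; the wrist camera has in their place "tool_from_camera" (4x4, takes a point from camera to tool coordinates, whose origin is the TCP and whose axes are the flange's). Camera axes: x right, y down, z forward; pixel columns grow to the right and rows downward; lengths in m; the calibration is good to about 2 mm. A picture is of the moment at which its call begins: read the wrist's pose just before it. camera_info takes no time and is no camera call.
- close_job(): hands the job in, once; it reports no verdict.
The state is a dict: "t": time; "qpos": joint angles; "qvel": joint speeds; "joint_torque": joint torques, N m; "position": TCP position; "tool_rot": TCP orientation; "contact_force": force on the tool from outside, world axes, zero at the start; "wrist_torque": the same for the moment, N m; "width": finger opening in m.
Only numpy, scipy, OpenCV 4.12 (cv2) and the standard library are available. Lean on these libraries where they do the work, as an engineer would, in place of code of your own. Each camera call takes 0.05 s, during which the arm holds its last target.

TASK

Move the four jars with coloured lids from the aluminium rack into the four bays of the light grey carrier, one upright in each bay, in reverse order: the jar farthest left in the rack goes into the bay farthest right, and so on (left and right as the robot sees them). The carrier stands on a short foot and tips easily, so fill its two middle bays first, leaving the rack's two end jars where they are until that is done, and do not tip the carrier or push it out of its place.

Things in the scene. Friction and masses are not known exactly. Their poses are not given: they have to be found in the camera images.
- rack: Fixed flat aluminium rail, 74 x 296 x 14 mm (x, y, z), with four places in a row along its own y. Origin at the centre of its underside, on the bench; z up, +y to the robot's left (yaw within 0.25 rad). Places at y = -105, -35, 35, 105 mm in its frame, x = 0; larger y is farther left.
- carrier: Loose pale grey plastic carrier, 80 g: deck 70 x 284 mm (x, y), four bays along its y, on a foot 110 mm long, 66 wide, 20 high under the middle; overhanging ends. Origin: centre of foot underside, on the bench; z up, +y to the robot's left (yaw within 0.25). Bays at y = -105, -35, 35, 105 mm, x = 0 (dark discs), floors 26 mm above origin, 64 x 67 mm inside, ribs 5 mm high. Beside the rack, on either side.
- plate_red: red square place plate, 62 x 62 x 6 mm, fixed on the rack under the jar with the red lid; it stays there and shows in which of the four places that jar started. Origin at the centre of its underside, 14 mm above the bench; its axes parallel to the rack's.
- jar_red_center (a point): Loose sample jar, upright closed cylinder of 42 mm diameter and 60 mm height, pale body with a red screw lid (top 16 mm), about 120 g. The point is on its axis half-way up, 30 mm above its underside; z along the axis, up. At the start it stands on the red plate (underside 20 mm above the bench), within 4 mm of the plate's centre.
- plate_yellow: yellow square place plate, 62 x 62 x 6 mm, fixed on the rack under the jar with the yellow lid; it stays there and shows in which of the four places that jar started. Origin at the centre of its underside, 14 mm above the bench; its axes parallel to the rack's.
- jar_yellow_center (a point): Loose sample jar, upright closed cylinder of 42 mm diameter and 60 mm height, pale body with a yellow screw lid (top 16 mm), about 120 g. The point is on its axis half-way up, 30 mm above its underside; z along the axis, up. At the start it stands on the yellow plate (underside 20 mm above the bench), within 4 mm of the plate's centre.
- plate_green: green square place plate, 62 x 62 x 6 mm, fixed on the rack under the jar with the green lid; it stays there and shows in which of the four places that jar started. Origin at the centre of its underside, 14 mm above the bench; its axes parallel to the rack's.
- jar_green_center (a point): Loose sample jar, upright closed cylinder of 42 mm diameter and 60 mm height, pale body with a green screw lid (top 16 mm), about 120 g. The point is on its axis half-way up, 30 mm above its underside; z along the axis, up. At the start it stands on the green plate (underside 20 mm above the bench), within 4 mm of the plate's centre.
- plate_blue: blue square place plate, 62 x 62 x 6 mm, fixed on the rack under the jar with the blue lid; it stays there and shows in which of the four places that jar started. Origin at the centre of its underside, 14 mm above the bench; its axes parallel to the rack's.
- jar_blue_center (a point): Loose sample jar, upright closed cylinder of 42 mm diameter and 60 mm height, pale body with a blue screw lid (top 16 mm), about 120 g. The point is on its axis half-way up, 30 mm above its underside; z along the axis, up. At the start it stands on the blue plate (underside 20 mm above the bench), within 4 mm of the plate's centre.
There are look-alikes about, which are no part of the job. Leave any brown look-alike of the part that bears jar_blue_center alone. Leave any black or brown look-alike of the part that bears jar_green_center alone.

How it is judged:
On the way:
1. both middle bays hold their right jars, released, while the rack's two end jars still stand on their plates and the carrier is level (angle between carrier's own z axis and vertical below 0.05 rad and ((y of plate_red in the frame of rack between -0.125 and -0.085 m and horizontal distance between jar_red_center and plate_red below 0.03 m and distance between jar_red_center and plate_red below 0.05 m) or (y of plate_red in the frame of rack between -0.055 and -0.015 m and y of jar_red_center in the frame of carrier between 0.02 and 0.05 m and x of jar_red_center in the frame of carrier between -0.014 and 0.014 m and z of jar_red_center in the frame of carrier between 0.051 and 0.061 m and angle between jar_red_center's own z axis and vertical below 0.12 rad and linear speed of jar_red below 0.03 m/s and contact force between jar_red and the fingers below 0.3 N) or (y of plate_red in the frame of rack between 0.015 and 0.055 m and y of jar_red_center in the frame of carrier between -0.05 and -0.02 m and x of jar_red_center in the frame of carrier between -0.014 and 0.014 m and z of jar_red_center in the frame of carrier between 0.051 and 0.061 m and angle between jar_red_center's own z axis and vertical below 0.12 rad and linear speed of jar_red below 0.03 m/s and contact force between jar_red and the fingers below 0.3 N) or (y of plate_red in the frame of rack between 0.085 and 0.125 m and horizontal distance between jar_red_center and plate_red below 0.03 m and distance between jar_red_center and plate_red below 0.05 m)) and ((y of plate_yellow in the frame of rack between -0.125 and -0.085 m and horizontal distance between jar_yellow_center and plate_yellow below 0.03 m and distance between jar_yellow_center and plate_yellow below 0.05 m) or (y of plate_yellow in the frame of rack between -0.055 and -0.015 m and y of jar_yellow_center in the frame of carrier between 0.02 and 0.05 m and x of jar_yellow_center in the frame of carrier between -0.014 and 0.014 m and z of jar_yellow_center in the frame of carrier between 0.051 and 0.061 m and angle between jar_yellow_center's own z axis and vertical below 0.12 rad and linear speed of jar_yellow below 0.03 m/s and contact force between jar_yellow and the fingers below 0.3 N) or (y of plate_yellow in the frame of rack between 0.015 and 0.055 m and y of jar_yellow_center in the frame of carrier between -0.05 and -0.02 m and x of jar_yellow_center in the frame of carrier between -0.014 and 0.014 m and z of jar_yellow_center in the frame of carrier between 0.051 and 0.061 m and angle between jar_yellow_center's own z axis and vertical below 0.12 rad and linear speed of jar_yellow below 0.03 m/s and contact force between jar_yellow and the fingers below 0.3 N) or (y of plate_yellow in the frame of rack between 0.085 and 0.125 m and horizontal distance between jar_yellow_center and plate_yellow below 0.03 m and distance between jar_yellow_center and plate_yellow below 0.05 m)) and ((y of plate_green in the frame of rack between -0.125 and -0.085 m and horizontal distance between jar_green_center and plate_green below 0.03 m and distance between jar_green_center and plate_green below 0.05 m) or (y of plate_green in the frame of rack between -0.055 and -0.015 m and y of jar_green_center in the frame of carrier between 0.02 and 0.05 m and x of jar_green_center in the frame of carrier between -0.014 and 0.014 m and z of jar_green_center in the frame of carrier between 0.051 and 0.061 m and angle between jar_green_center's own z axis and vertical below 0.12 rad and linear speed of jar_green below 0.03 m/s and contact force between jar_green and the fingers below 0.3 N) or (y of plate_green in the frame of rack between 0.015 and 0.055 m and y of jar_green_center in the frame of carrier between -0.05 and -0.02 m and x of jar_green_center in the frame of carrier between -0.014 and 0.014 m and z of jar_green_center in the frame of carrier between 0.051 and 0.061 m and angle between jar_green_center's own z axis and vertical below 0.12 rad and linear speed of jar_green below 0.03 m/s and contact force between jar_green and the fingers below 0.3 N) or (y of plate_green in the frame of rack between 0.085 and 0.125 m and horizontal distance between jar_green_center and plate_green below 0.03 m and distance between jar_green_center and plate_green below 0.05 m)) and ((y of plate_blue in the frame of rack between -0.125 and -0.085 m and horizontal distance between jar_blue_center and plate_blue below 0.03 m and distance between jar_blue_center and plate_blue below 0.05 m) or (y of plate_blue in the frame of rack between -0.055 and -0.015 m and y of jar_blue_center in the frame of carrier between 0.02 and 0.05 m and x of jar_blue_center in the frame of carrier between -0.014 and 0.014 m and z of jar_blue_center in the frame of carrier between 0.051 and 0.061 m and angle between jar_blue_center's own z axis and vertical below 0.12 rad and linear speed of jar_blue below 0.03 m/s and contact force between jar_blue and the fingers below 0.3 N) or (y of plate_blue in the frame of rack between 0.015 and 0.055 m and y of jar_blue_center in the frame of carrier between -0.05 and -0.02 m and x of jar_blue_center in the frame of carrier between -0.014 and 0.014 m and z of jar_blue_center in the frame of carrier between 0.051 and 0.061 m and angle between jar_blue_center's own z axis and vertical below 0.12 rad and linear speed of jar_blue below 0.03 m/s and contact force between jar_blue and the fingers below 0.3 N) or (y of plate_blue in the frame of rack between 0.085 and 0.125 m and horizontal distance between jar_blue_center and plate_blue below 0.03 m and distance between jar_blue_center and plate_blue below 0.05 m))), for 0.2 s.
At the end, for the whole second after the job is handed in: Each jar stands upright (within 0.12 rad) on the floor of the bay that mirrors the place of its colour's plate in the rack, within 15 mm along and 14 mm across the bay's centre, at rest and released; the carrier is level (within 0.05 rad), at rest and within 50 mm of where it started (angle between carrier's own z axis and vertical below 0.05 rad and distance of carrier from where it was at the start of the episode below 0.05 m and linear speed of each of carrier, jar_red, jar_yellow, jar_green, jar_blue below 0.03 m/s and contact force between each of jar_red, jar_yellow, jar_green, jar_blue and the fingers below 0.3 N and ((y of plate_red in the frame of rack between -0.125 and -0.085 m and y of jar_red_center in the frame of carrier between 0.09 and 0.12 m and x of jar_red_center in the frame of carrier between -0.014 and 0.014 m and z of jar_red_center in the frame of carrier between 0.051 and 0.061 m and angle between jar_red_center's own z axis and vertical below 0.12 rad) or (y of plate_red in the frame of rack between -0.055 and -0.015 m and y of jar_red_center in the frame of carrier between 0.02 and 0.05 m and x of jar_red_center in the frame of carrier between -0.014 and 0.014 m and z of jar_red_center in the frame of carrier between 0.051 and 0.061 m and angle between jar_red_center's own z axis and vertical below 0.12 rad) or (y of plate_red in the frame of rack between 0.015 and 0.055 m and y of jar_red_center in the frame of carrier between -0.05 and -0.02 m and x of jar_red_center in the frame of carrier between -0.014 and 0.014 m and z of jar_red_center in the frame of carrier between 0.051 and 0.061 m and angle between jar_red_center's own z axis and vertical below 0.12 rad) or (y of plate_red in the frame of rack between 0.085 and 0.125 m and y of jar_red_center in the frame of carrier between -0.12 and -0.09 m and x of jar_red_center in the frame of carrier between -0.014 and 0.014 m and z of jar_red_center in the frame of carrier between 0.051 and 0.061 m and angle between jar_red_center's own z axis and vertical below 0.12 rad)) and ((y of plate_yellow in the frame of rack between -0.125 and -0.085 m and y of jar_yellow_center in the frame of carrier between 0.09 and 0.12 m and x of jar_yellow_center in the frame of carrier between -0.014 and 0.014 m and z of jar_yellow_center in the frame of carrier between 0.051 and 0.061 m and angle between jar_yellow_center's own z axis and vertical below 0.12 rad) or (y of plate_yellow in the frame of rack between -0.055 and -0.015 m and y of jar_yellow_center in the frame of carrier between 0.02 and 0.05 m and x of jar_yellow_center in the frame of carrier between -0.014 and 0.014 m and z of jar_yellow_center in the frame of carrier between 0.051 and 0.061 m and angle between jar_yellow_center's own z axis and vertical below 0.12 rad) or (y of plate_yellow in the frame of rack between 0.015 and 0.055 m and y of jar_yellow_center in the frame of carrier between -0.05 and -0.02 m and x of jar_yellow_center in the frame of carrier between -0.014 and 0.014 m and z of jar_yellow_center in the frame of carrier between 0.051 and 0.061 m and angle between jar_yellow_center's own z axis and vertical below 0.12 rad) or (y of plate_yellow in the frame of rack between 0.085 and 0.125 m and y of jar_yellow_center in the frame of carrier between -0.12 and -0.09 m and x of jar_yellow_center in the frame of carrier between -0.014 and 0.014 m and z of jar_yellow_center in the frame of carrier between 0.051 and 0.061 m and angle between jar_yellow_center's own z axis and vertical below 0.12 rad)) and ((y of plate_green in the frame of rack between -0.125 and -0.085 m and y of jar_green_center in the frame of carrier between 0.09 and 0.12 m and x of jar_green_center in the frame of carrier between -0.014 and 0.014 m and z of jar_green_center in the frame of carrier between 0.051 and 0.061 m and angle between jar_green_center's own z axis and vertical below 0.12 rad) or (y of plate_green in the frame of rack between -0.055 and -0.015 m and y of jar_green_center in the frame of carrier between 0.02 and 0.05 m and x of jar_green_center in the frame of carrier between -0.014 and 0.014 m and z of jar_green_center in the frame of carrier between 0.051 and 0.061 m and angle between jar_green_center's own z axis and vertical below 0.12 rad) or (y of plate_green in the frame of rack between 0.015 and 0.055 m and y of jar_green_center in the frame of carrier between -0.05 and -0.02 m and x of jar_green_center in the frame of carrier between -0.014 and 0.014 m and z of jar_green_center in the frame of carrier between 0.051 and 0.061 m and angle between jar_green_center's own z axis and vertical below 0.12 rad) or (y of plate_green in the frame of rack between 0.085 and 0.125 m and y of jar_green_center in the frame of carrier between -0.12 and -0.09 m and x of jar_green_center in the frame of carrier between -0.014 and 0.014 m and z of jar_green_center in the frame of carrier between 0.051 and 0.061 m and angle between jar_green_center's own z axis and vertical below 0.12 rad)) and ((y of plate_blue in the frame of rack between -0.125 and -0.085 m and y of jar_blue_center in the frame of carrier between 0.09 and 0.12 m and x of jar_blue_center in the frame of carrier between -0.014 and 0.014 m and z of jar_blue_center in the frame of carrier between 0.051 and 0.061 m and angle between jar_blue_center's own z axis and vertical below 0.12 rad) or (y of plate_blue in the frame of rack between -0.055 and -0.015 m and y of jar_blue_center in the frame of carrier between 0.02 and 0.05 m and x of jar_blue_center in the frame of carrier between -0.014 and 0.014 m and z of jar_blue_center in the frame of carrier between 0.051 and 0.061 m and angle between jar_blue_center's own z axis and vertical below 0.12 rad) or (y of plate_blue in the frame of rack between 0.015 and 0.055 m and y of jar_blue_center in the frame of carrier between -0.05 and -0.02 m and x of jar_blue_center in the frame of carrier between -0.014 and 0.014 m and z of jar_blue_center in the frame of carrier between 0.051 and 0.061 m and angle between jar_blue_center's own z axis and vertical below 0.12 rad) or (y of plate_blue in the frame of rack between 0.085 and 0.125 m and y of jar_blue_center in the frame of carrier between -0.12 and -0.09 m and x of jar_blue_center in the frame of carrier between -0.014 and 0.014 m and z of jar_blue_center in the frame of carrier between 0.051 and 0.061 m and angle between jar_blue_center's own z axis and vertical below 0.12 rad))); the robot touches nothing.
It fails at once if the carrier tips (more than 0.15 rad) (angle between carrier's own z axis and vertical above 0.15 rad).
It also fails if it takes over 117 s, if anything falls off the work surface, if the arm or the gripper's body presses on something with over 40 N, if the wrist force passes 120 N, or if a joint passes its speed limit or range.

## Working session

There is one attempt and no reset: what is moved stays moved. The work goes in short steps, Python scripts to look and compute and a tool call to move; the robot and the scene stay as the last step left them, time stands still between calls to the robot, and variables do not carry over. Pictures are saved under pics/ and viewed, and the job is handed in when it is done.

Besides the shell and the picture viewer there is one more tool, called after "Emit:" by a JSON object that holds its "fn" and its "kwargs". carry_out: Moves the arm, as the interface text tells. Scaled input: -1 to 1 covers 50 cm each way for a shift and pi/4 rad each way for a turn. Its arguments: {"type":"object","properties":{"increments":{"type":"array","items":{"type":"array","items":{"type":"number","minimum":-1,"maximum":1}}},"gripper":{"type":"number"},"squeeze":{"type":"number"}},"required":["increments"]}

```bash
mkdir -p pics; python3 - <<'E'
from rig import *
import cv2,numpy as np
s=sense();print({k:np.round(v,3).tolist() for k,v in s.items()})
for n in("top","scene"):
    im=capture(n);cv2.imwrite(f"pics/{n}0.png",im[:,:,::-1])
    c=camera_info(n);print(n,{k:np.round(v,4).tolist() for k,v in c.items()})
print(camera_info("wrist"))
E
```

```text
{'t': 0.0, 'qpos': [1.141, 0.378, 0.08, 1.274, -0.0, 1.461], 'qvel': [0.0, -0.001, 0.001, -0.001, -0.002, 0.001], 'joint_torque': [-0.001, -46.36, 26.988, 0.021, -0.0, 0.0], 'position': [0.18, 0.545, 0.23], 'tool_rot': [[-0.949, 0.314, -0.001], [0.314, 0.949, -0.002], [0.0, -0.002, -1.0]], 'contact_force': [-0.391, -0.091, -0.025], 'wrist_torque': [-0.053, 0.001, 0.002], 'width': 0.086}
top {'K': [[484.7592, 0.0, 318.682], [0.0, 484.7592, 237.5235], [0.0, 0.0, 1.0]], 'R': [[-0.0109, -0.9999, -0.0062], [-0.9875, 0.0117, -0.1569], [0.1569, 0.0045, -0.9876]], 't': [0.0529, 0.5313, 0.958]}
scene {'K': [[612.1351, 0.0, 331.7004], [0.0, 612.1351, 233.97], [0.0, 0.0, 1.0]], 'R': [[-0.7971, 0.6035, -0.0195], [0.3926, 0.4935, -0.7761], [-0.4588, -0.6262, -0.6303]], 't': [0.3958, -0.1529, 1.3992]}
{'K': array([[336.72140347,   0.        , 324.57557877],
       [  0.        , 336.72140347, 240.98956185],
       [  0.        ,   0.        ,   1.        ]]), 'tool_from_camera': array([[ 1.08777791e-03, -9.47717439e-01, -3.19108871e-01,
         8.11747788e-02],
       [ 9.99999082e-01,  1.28859434e-03, -4.18184594e-04,
         1.17647956e-03],
       [ 8.07522717e-04, -3.19108123e-01,  9.47717971e-01,
        -1.43521656e-01],
       [ 0.00000000e+00,  0.00000000e+00,  0.00000000e+00,
         1.00000000e+00]])}
```

View pics/top0.png

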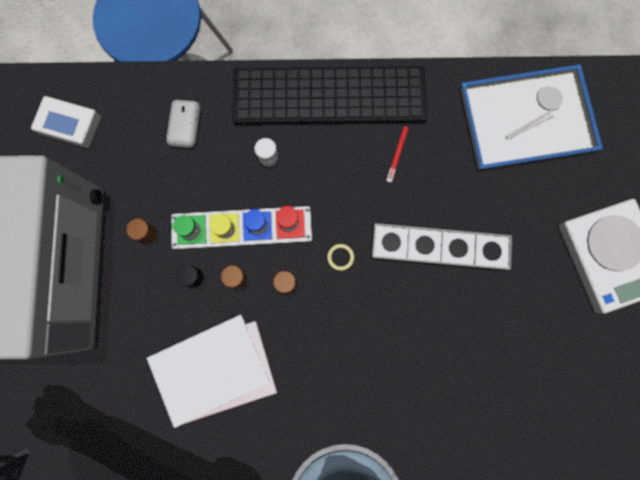

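View pics/scene0.png

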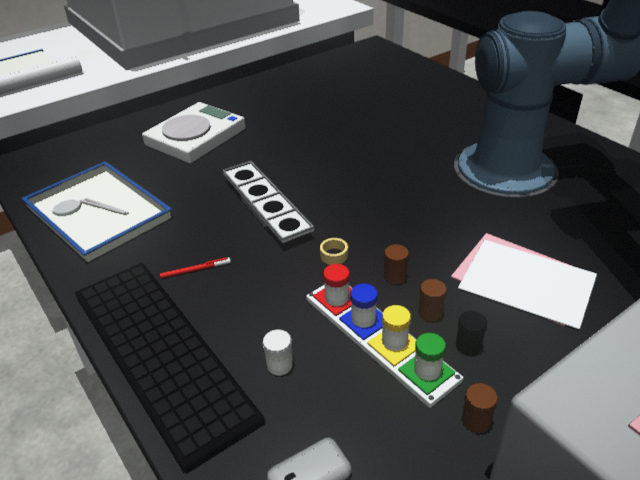

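```bash
python3 -c "
import rig
print([n for n in dir(rig) if n[0]!='_'])"
```

```text
['MotionError', 'camera_info', 'capture', 'close_job', 'sense', 'tcp_to_grasp']
```

The top view shows the rack from left to right: green (185,226), yellow (221,227), blue (255,222) and red (288,217). The carrier is at (442,246). Brown look-alikes stand at (138,230), (232,276) and (284,282), with a black one at (190,276). The four jars on coloured plates are the targets. Next I'll enlarge to confirm and measure.

```bash
python3 - <<'E'
import cv2
im=cv2.imread("pics/top0.png")
cv2.imwrite("pics/cropR.png",cv2.resize(im[190:300,165:325],None,fx=5,fy=5,interpolation=cv2.INTER_CUBIC))
cv2.imwrite("pics/cropC.png",cv2.resize(im[200:300,365:525],None,fx=5,fy=5,interpolation=cv2.INTER_CUBIC))
E
python3 -c "import rig;print(rig.tcp_to_grasp)"
```

```text
0.0187
```

View pics/cropR.png

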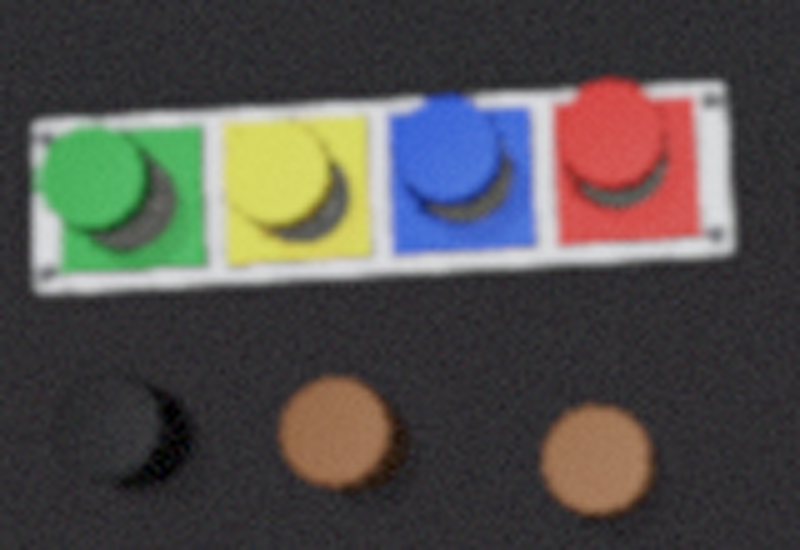

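View pics/cropC.png

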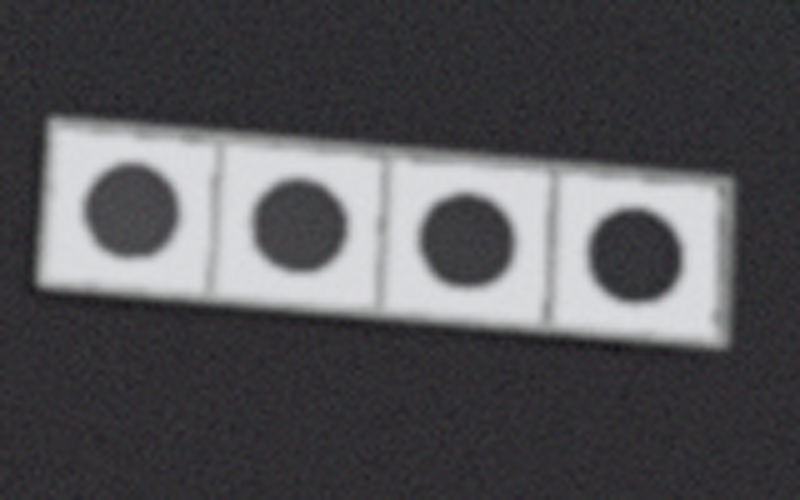

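In the crops the lid centres are green (93,180), yellow (277,174), blue (450,148) and red (611,131). The carrier's dark discs are at (132,210), (300,225), (467,240) and (636,255). Jars without plates are decoys.

```bash
cat > h.py <<'E'
from rig import *
import cv2,numpy as np
def back(cam,uv,z):
    c=camera_info(cam);K,R,t=c['K'],c['R'],np.array(c['t']).ravel()
    d=R.T@np.linalg.inv(K)@np.array([uv[0],uv[1],1.]);o=-R.T@t
    return o+d*(z-o[2])/d[2]
def wback(uv,z,s):
    c=camera_info('wrist');T=c['tool_from_camera'];Rt=np.array(s['tool_rot']);p=np.array(s['position'])
    o=p+Rt@T[:3,3];d=Rt@T[:3,:3]@np.linalg.inv(c['K'])@np.array([uv[0],uv[1],1.])
    return o+d*(z-o[2])/d[2]
def inc(target,yaw,s=None):
    """target TCP pos, yaw = tool angle of x axis; returns normalised increments in present tool frame"""
    s=s or sense();R=np.array(s['tool_rot']);p=np.array(s['position'])
    d=R.T@(np.array(target)-p)/0.5
    cur=np.arctan2(R[1,0],R[0,0]);a=(yaw-cur+np.pi)%(2*np.pi)-np.pi
    return np.round(np.r_[d,-a/(np.pi/4)],4)
E
python3 - <<'E'
from h import *
f=lambda p,o:((p[0]+.5)/5-.5+o[0],(p[1]+.5)/5-.5+o[1])
for n,p in dict(g=(93,180),y=(277,174),b=(450,148),r=(611,131)).items(): print(n,back('top',f(p,(165,190)),.08).round(4))
P=[back('top',f(p,(365,200)),.026) for p in((132,210),(300,225),(467,240),(636,255))]
print(np.round(P,4),[np.linalg.norm(P[i+1]-P[i]).round(4) for i in range(3)])
d=P[0]-P[3];print('carrier yaw',np.arctan2(-d[0],d[1]),'c',np.mean(P,0))
Q=[back('top',f(p,(165,190)),.014) for p in((30,120),(727,83),(737,257),(35,295))]
print(np.round(Q,4));d=Q[0]-Q[1];print('rack yaw',np.arctan2(-d[0],d[1]),np.linalg.norm(d),'c',np.mean(Q,0))
for n,p in dict(k=(107,430),b1=(335,432),b2=(597,460)).items(): print(n,back('top',f(p,(165,190)),.06).round(4))
print('b3',back('top',(138,230),.06).round(4))
s=sense();print('tool yaw',np.arctan2(s['tool_rot'][1][0],s['tool_rot'][0][0]))
E
```

```text
g [0.5531 0.3167 0.08  ]
y [0.5547 0.2433 0.08  ]
b [0.5644 0.1743 0.08  ]
r [0.5706 0.1099 0.08  ]
[[ 0.524  -0.1043  0.026 ]
 [ 0.5168 -0.1742  0.026 ]
 [ 0.5097 -0.2435  0.026 ]
 [ 0.5026 -0.3134  0.026 ]] [np.float64(0.0703), np.float64(0.0697), np.float64(0.0703)]
carrier yaw -0.10211819401086444 c [ 0.51326494 -0.20883624  0.026     ]
[[0.592  0.3637 0.014 ]
 [0.6045 0.0648 0.014 ]
 [0.529  0.0612 0.014 ]
 [0.5163 0.3588 0.014 ]]
rack yaw 0.0419743106096445 0.2991199880402283 c [0.56046019 0.21212871 0.014     ]
k [0.4549 0.3135 0.06  ]
b1 [0.4531 0.222  0.06  ]
b2 [0.4407 0.117  0.06  ]
b3 [0.5489 0.4144 0.06  ]
tool yaw 2.821792967138735
```

```bash
python3 -c "
from h import *
print(inc([.555,.243,.17],1.613))"
```

```text
[-0.9011 -0.3382  0.1213  1.5391]
```

```bash
python3 -c "
from h import *
print(inc([.28,.30,.2],1.613))"
```

```text
[-0.3431 -0.403   0.0616  1.5391]
```

Emit:
{"fn": "carry_out", "kwargs": {"increments": [[-0.343, -0.403, 0.06, 1], [-0.343, -0.403, 0.06, 1], [-0.343, -0.403, 0.06, 1], [-0.343, -0.403, 0.06, 1], [-0.343, -0.403, 0.06, 1], [-0.9, -0.338, 0.12, 1], [-0.9, -0.338, 0.12, 1], [-0.9, -0.338, 0.12, 1], [-0.9, -0.338, 0.12, 1], [-0.9, -0.338, 0.12, 1], [-0.9, -0.338, 0.12, 1]], "gripper": -1}}

```text
t: 1.48
position: [0.5561, 0.2422, 0.1691]
tool_rot: [[-0.447, 0.895, -0.002], [0.895, 0.447, -0.002], [-0.001, -0.003, -1.0]]
contact_force: [-0.4, -0.5, 0.6]
width: 0.0854
```

```bash
python3 -c "
from h import *
print(inc([.555,.243,.17],1.613),sense()['position'])"
```

```text
[ 0.0024 -0.0013 -0.0017  0.5358] [0.55614092 0.24221341 0.16913206]
```

Emit:
{"fn": "carry_out", "kwargs": {"increments": [[0.002, -0.001, -0.002, 0.536], [0.002, -0.001, -0.002, 0.536], [0.002, -0.001, -0.002, 0.536], [0.002, -0.001, -0.002, 0.536]]}}

```text
t: 1.98
position: [0.554, 0.2432, 0.1701]
tool_rot: [[-0.044, 0.999, -0.003], [0.999, 0.044, -0.002], [-0.002, -0.003, -1.0]]
contact_force: [-0.0, 0.1, -0.4]
width: 0.0854
```

```bash
python3 - <<'E'
from h import *
s=sense();im=capture('wrist');cv2.imwrite('pics/w1.png',im[:,:,::-1]);import pickle;pickle.dump(s,open('s1.pkl','wb'));print(s['position'],s['tool_rot'],s['t'])
E
```

```text
[0.55399919 0.24319811 0.17008238] [[-0.04356495  0.99904612 -0.0029909 ]
 [ 0.99904817  0.04355805 -0.00233397]
 [-0.00220147 -0.00308973 -0.9999928 ]] 1.975
```

View pics/w1.png

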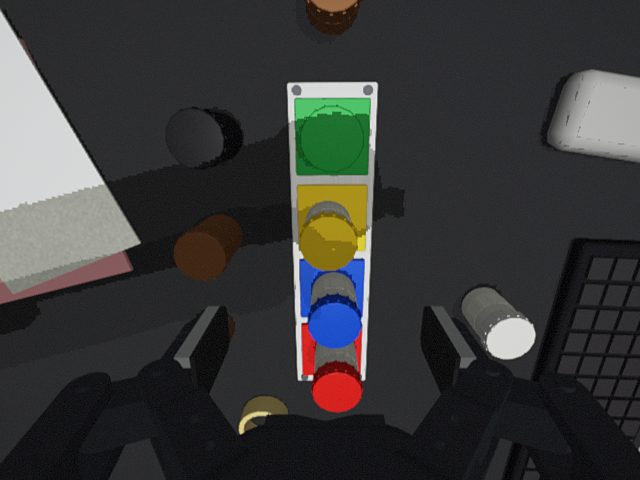

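The wrist view shows lid centres at green (334,139), yellow (328,243), blue (335,324) and red (337,392).

```bash
python3 - <<'E'
from h import *
import pickle;s=pickle.load(open('s1.pkl','rb'))
for n,p in dict(g=(334,139),y=(328,243),b=(335,324),r=(337,392)).items(): print(n,wback(p,.08,s).round(4))
print(inc([.555,.243,.036],1.613))
E
```

```text
g [0.5579 0.3188 0.08  ]
y [0.5574 0.2456 0.08  ]
b [0.5663 0.1775 0.08  ]
r [0.5717 0.1101 0.08  ]
[2.000e-04 2.300e-03 2.683e-01 2.000e-03]
```

```bash
python3 -c "
from h import *
print(inc([.556,.2445,.036],1.613))"
```

```text
[0.0031 0.0044 0.2683 0.002 ]
```

Emit:
{"fn": "carry_out", "kwargs": {"increments": [[0.003, 0.004, 0.09, 0.002], [0.003, 0.004, 0.18, 0.002], [0.003, 0.004, 0.25, 0.002], [0.003, 0.004, 0.268, 0.002], [0.003, 0.004, 0.268, 0.002]]}}

```text
t: 2.65
position: [0.5555, 0.2445, 0.0364]
tool_rot: [[-0.043, 0.999, -0.003], [0.999, 0.043, -0.002], [-0.002, -0.003, -1.0]]
contact_force: [0.1, 0.3, 1.2]
width: 0.0854
```

Emit:
{"fn": "carry_out", "kwargs": {"increments": [[0, 0, 0, 0], [0, 0, 0, 0], [0, 0, 0, 0], [0, 0, 0, 0], [0, 0, 0, 0], [0, 0, 0, 0]], "gripper": 1, "squeeze": 30}}

```text
t: 3.4
position: [0.5566, 0.2449, 0.0378]
tool_rot: [[-0.043, 0.999, -0.001], [0.999, 0.043, -0.002], [-0.002, -0.001, -1.0]]
contact_force: [-0.4, -0.7, 7.0]
width: 0.0416
```

```bash
python3 -c "
from h import *
s=sense();print(s['position'],s['t'],s['width'],s['contact_force'])
im=capture('wrist');cv2.imwrite('pics/w2.png',im[:,:,::-1])
"
```

```text
[0.55657601 0.24491432 0.03783168] 3.4 0.04156720802626864 [-0.42945684 -0.69725988  7.02508514]
```

View pics/w2.png

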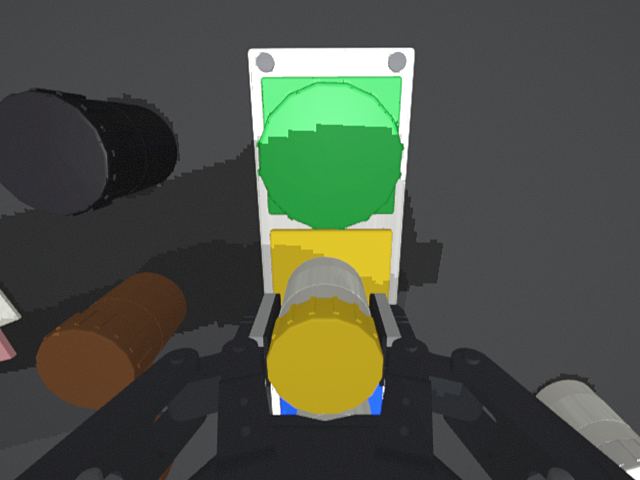

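The yellow jar is gripped, at 41.6 mm opening; its lid shows at (325,357). Now I'll work out the lift and transfer.

```bash
python3 -c "
from h import *
s=sense()
print(wback((325,357),.078,s))
print(inc([.5566,.2449,.15],1.613))
print(inc([.53,-.0,.15],1.54))
print(inc([.5097,-.2435,.15],1.469))"
```

```text
[0.5577583  0.24801377 0.078     ]
[-4.000e-04 -1.000e-04 -2.243e-01  7.000e-04]
[-0.4875 -0.0742 -0.2235  0.0937]
[-0.9723 -0.1356 -0.2227  0.1841]
```

Emit:
{"fn": "carry_out", "kwargs": {"increments": [[0, 0, -0.05, 0], [0, 0, -0.14, 0], [0, 0, -0.22, 0], [-0.07, -0.01, -0.223, 0.01], [-0.17, -0.025, -0.223, 0.03], [-0.29, -0.04, -0.223, 0.06], [-0.41, -0.06, -0.223, 0.08], [-0.53, -0.075, -0.223, 0.1], [-0.65, -0.09, -0.223, 0.12], [-0.77, -0.11, -0.223, 0.15], [-0.88, -0.12, -0.223, 0.18], [-0.95, -0.13, -0.223, 0.184]]}}

```text
t: 4.95
position: [0.5114, -0.2349, 0.15]
tool_rot: [[0.104, 0.995, -0.001], [0.995, -0.104, -0.002], [-0.002, -0.001, -1.0]]
contact_force: [0.2, 1.1, -1.3]
width: 0.0413
```

```bash
python3 -c "
from h import *
s=sense();print(s['width'],s['t'])
print(inc([.5097,-.2435,.15],1.469))
print(inc([.5097,-.2435,.06],1.469))
im=capture('wrist');cv2.imwrite('pics/w3.png',im[:,:,::-1])
"
```

```text
0.04131764864260264 4.95
[-0.0175 -0.0017 -0.0001 -0.0031]
[-0.0172 -0.0015  0.1799 -0.0031]
```

View pics/w3.png

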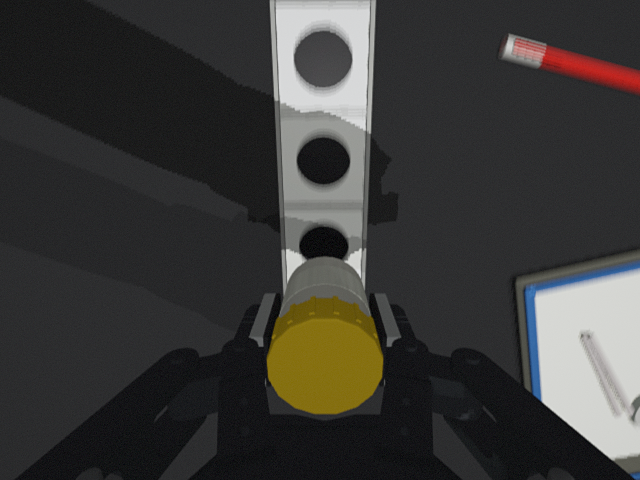

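The jar is held well; discs 1–3 are visible at (323,59), (323,161) and about (324,244).

```bash
python3 -c "
from h import *
s=sense()
for p in ((323,59),(323,161),(324,244)): print(wback(p,.026,s).round(4))
for z in (.15,.06,.046): print(inc([.5097,-.2425,z],1.469))
"
```

```text
[ 0.5248 -0.1114  0.026 ]
[ 0.5172 -0.1815  0.026 ]
[ 0.5107 -0.2494  0.026 ]
[-0.0077 -0.0022 -0.0001 -0.0071]
[-0.0066 -0.0021  0.1799 -0.0071]
[-0.0064 -0.0021  0.2079 -0.0071]
```

Emit:
{"fn": "carry_out", "kwargs": {"increments": [[-0.0065, -0.002, 0.05, -0.006], [-0.0065, -0.002, 0.13, -0.006], [-0.0065, -0.002, 0.18, -0.006], [-0.0065, -0.002, 0.2, -0.006], [-0.0065, -0.002, 0.208, -0.006], [-0.0065, -0.002, 0.208, -0.006]]}}

```text
t: 5.75
position: [0.5104, -0.2428, 0.0468]
tool_rot: [[0.102, 0.995, 0.0], [0.995, -0.102, -0.006], [-0.006, 0.001, -1.0]]
contact_force: [-1.1, -0.2, -1.7]
width: 0.041
```

```bash
python3 -c "
from h import *
s=sense();print(s['width'],s['t'],s['contact_force'])
print(inc([.5097,-.2430,.0435],1.469))
im=capture('scene');cv2.imwrite('pics/s3.png',cv2.resize(im[140:280,190:390],None,fx=4,fy=4)[:,:,::-1])
"
```

```text
0.04104500968353276 5.75 [-1.13499322 -0.24167782 -1.74352816]
[-0.0005 -0.0014  0.0065 -0.0009]
```

View pics/s3.png

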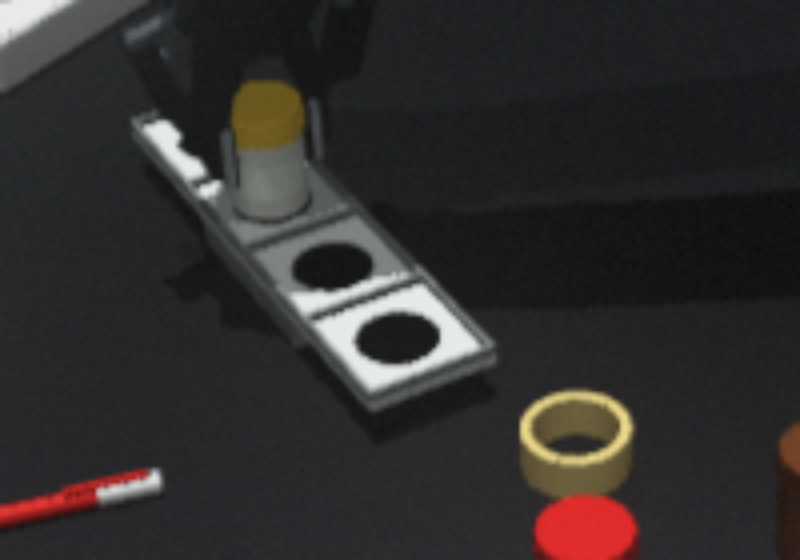

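The jar is centred over its bay; now lower the last bit and release.

Emit:
{"fn": "carry_out", "kwargs": {"increments": [[0, -0.001, 0.004, 0], [0, -0.001, 0.006, 0], [0, -0.001, 0.006, 0]]}}

```text
t: 6.18
position: [0.5101, -0.2429, 0.0442]
tool_rot: [[0.102, 0.995, 0.001], [0.995, -0.102, -0.007], [-0.007, 0.001, -1.0]]
contact_force: [0.0, 0.3, -1.0]
width: 0.0417
```

Emit:
{"fn": "carry_out", "kwargs": {"increments": [[0, 0, 0, 0], [0, 0, 0, 0], [0, 0, 0, 0], [0, 0, 0, 0]], "gripper": -1}}

```text
t: 6.68
position: [0.5102, -0.243, 0.0442]
tool_rot: [[0.102, 0.995, 0.001], [0.995, -0.102, -0.007], [-0.007, 0.001, -1.0]]
contact_force: [0.3, 0.2, 0.1]
width: 0.0854
```

```bash
python3 -c "
from h import *
s=sense();print(s['width'],s['t'],s['contact_force'])
print(inc([.5097,-.2430,.15],1.469))
print(inc([.565,.1755,.15],1.613))
"
```

```text
0.08542990337494184 6.675 [0.26032958 0.19002066 0.13292631]
[-0.0016 -0.0007 -0.2115 -0.0009]
[ 0.8423  0.0237 -0.2173 -0.1843]
```

Emit:
{"fn": "carry_out", "kwargs": {"increments": [[0, 0, -0.06, 0], [0, 0, -0.17, 0], [0.03, 0, -0.21, 0], [0.12, 0.003, -0.214, -0.02], [0.24, 0.006, -0.217, -0.04], [0.36, 0.01, -0.217, -0.07], [0.48, 0.014, -0.217, -0.1], [0.6, 0.018, -0.217, -0.13], [0.72, 0.022, -0.217, -0.16], [0.82, 0.0235, -0.217, -0.184], [0.842, 0.0237, -0.217, -0.184], [0.842, 0.0237, -0.217, -0.184]]}}

```text
t: 8.18
position: [0.5648, 0.1756, 0.1497]
tool_rot: [[-0.043, 0.999, 0.0], [0.999, 0.043, -0.008], [-0.008, 0.0, -1.0]]
contact_force: [0.4, -0.6, -0.2]
width: 0.0855
```

```bash
python3 -c "
from h import *
s=sense();print(s['position'],s['t'])
print(inc([.5652,.176,.15],1.613))
print(inc([.5652,.176,.036],1.613))
a=capture('scene')[140:280,190:390];b=capture('top')[190:310,360:530]
a=cv2.resize(a,(560,392));b=cv2.resize(b,(560,395))
cv2.imwrite('pics/c4a.png',a[:,:,::-1]);cv2.imwrite('pics/c4b.png',b[:,:,::-1])
"
```

```text
[0.56483694 0.17559787 0.14967191] 8.175
[ 0.0008  0.0008 -0.0007  0.0011]
[0.0025 0.0007 0.2273 0.0011]
```

View pics/c4a.png

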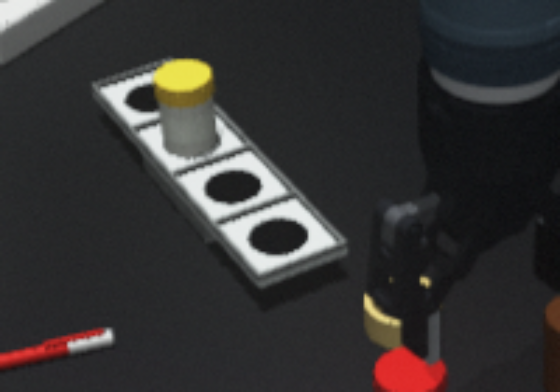

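View pics/c4b.png

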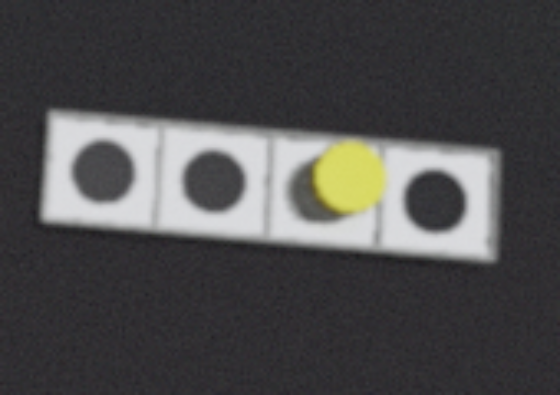

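Yellow stands upright in the right-middle bay, its lid at crop (350,177), and the carrier has not moved. Blue next.

Emit:
{"fn": "carry_out", "kwargs": {"increments": [[0.0025, 0.0007, 0.07, 0], [0.0025, 0.0007, 0.15, 0], [0.0025, 0.0007, 0.21, 0], [0.0025, 0.0007, 0.227, 0], [0.0025, 0.0007, 0.227, 0]]}}

```text
t: 8.9
position: [0.5652, 0.1735, 0.0365]
tool_rot: [[-0.039, 0.999, -0.0], [0.999, 0.039, -0.008], [-0.008, -0.0, -1.0]]
contact_force: [0.7, 0.5, 0.7]
width: 0.0856
```

Emit:
{"fn": "carry_out", "kwargs": {"increments": [[0, 0, 0, 0], [0, 0, 0, 0], [0, 0, 0, 0], [0, 0, 0, 0], [0, 0, 0, 0], [0, 0, 0, 0]], "gripper": 1, "squeeze": 30}}

```text
t: 9.65
position: [0.5661, 0.1738, 0.0377]
tool_rot: [[-0.039, 0.999, 0.002], [0.999, 0.039, -0.008], [-0.008, 0.002, -1.0]]
contact_force: [-0.4, -0.1, 6.3]
width: 0.0415
```

```bash
python3 -c "
from h import *
print('yellow',back('top',(466.0,243.5),.086))
s=sense();print(s['position'],s['width'])
print(inc([.5652,.176,.15],1.613))
print(inc([.5168,-.1745,.15],1.469))
"
```

```text
yellow [ 0.50956793 -0.24252709  0.086     ]
[0.56608213 0.17375614 0.03773485] 0.041542142044193965
[ 0.0028 -0.0012 -0.2246 -0.0036]
[-0.6938 -0.1255 -0.2194  0.1798]
```

Emit:
{"fn": "carry_out", "kwargs": {"increments": [[0, 0, -0.05, 0], [0, 0, -0.14, 0], [0, 0, -0.22, 0], [-0.07, -0.01, -0.22, 0.02], [-0.17, -0.03, -0.22, 0.05], [-0.29, -0.05, -0.22, 0.08], [-0.41, -0.07, -0.22, 0.11], [-0.53, -0.095, -0.22, 0.14], [-0.63, -0.115, -0.22, 0.17], [-0.69, -0.125, -0.22, 0.18], [-0.697, -0.1255, -0.22, 0.18], [-0.697, -0.1255, -0.22, 0.18]]}}

```text
t: 11.15
position: [0.5167, -0.1755, 0.1501]
tool_rot: [[0.102, 0.995, 0.002], [0.995, -0.102, -0.007], [-0.007, 0.002, -1.0]]
contact_force: [0.9, 0.6, -1.9]
width: 0.0414
```

```bash
python3 -c "
from h import *
s=sense();print(s['width'],s['t'])
for z in (.06,.046): print(inc([.5167,-.1760,z],1.469))
im=capture('wrist');cv2.imwrite('pics/w5.png',im[:,:,::-1])
"
```

```text
0.041416770570475124 11.15
[ 0.0003 -0.0003  0.1802 -0.0002]
[ 5.000e-04 -4.000e-04  2.082e-01 -2.000e-04]
```

View pics/w5.png

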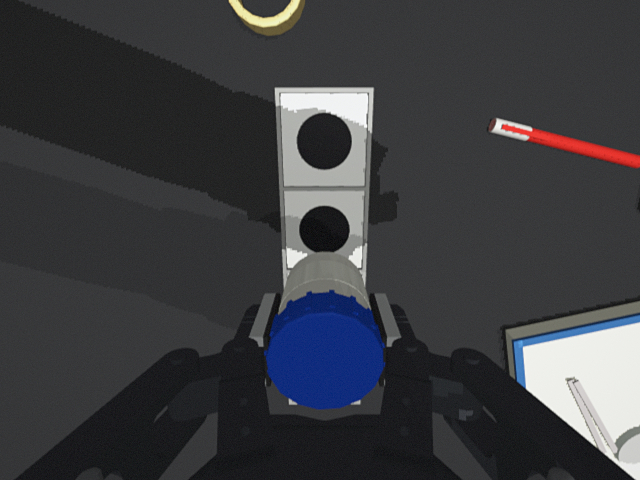

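The blue jar is held upright and aligned; discs 1 and 2 are at (324,141) and (324,230). Lower it.

Emit:
{"fn": "carry_out", "kwargs": {"increments": [[0.0005, 0, 0.05, 0], [0.0005, 0, 0.13, 0], [0.0005, 0, 0.18, 0], [0.0005, 0, 0.2, 0], [0.0005, 0, 0.21, 0], [0.0005, 0, 0.213, 0], [0.0005, 0, 0.213, 0]]}}

```text
t: 12.08
position: [0.5177, -0.1758, 0.0445]
tool_rot: [[0.101, 0.995, 0.003], [0.995, -0.101, -0.007], [-0.007, 0.004, -1.0]]
contact_force: [-0.3, 0.3, -1.2]
width: 0.0411
```

```bash
python3 -c "
from h import *
print(inc([.5167,-.1760,.0438],1.469))
"
```

```text
[-0.0006 -0.002   0.0013  0.0012]
```

Emit:
{"fn": "carry_out", "kwargs": {"increments": [[-0.0005, -0.002, 0.001, 0], [-0.0005, -0.002, 0.001, 0]]}}

```text
t: 12.32
position: [0.517, -0.1762, 0.0445]
tool_rot: [[0.101, 0.995, 0.004], [0.995, -0.101, -0.008], [-0.007, 0.005, -1.0]]
contact_force: [-0.0, -0.3, -2.3]
width: 0.0415
```

Emit:
{"fn": "carry_out", "kwargs": {"increments": [[0, 0, 0, 0], [0, 0, 0, 0], [0, 0, 0, 0], [0, 0, 0, 0]], "gripper": -1}}

```text
t: 12.82
position: [0.517, -0.1762, 0.0445]
tool_rot: [[0.101, 0.995, 0.004], [0.995, -0.101, -0.008], [-0.007, 0.005, -1.0]]
contact_force: [-0.1, -0.2, -0.5]
width: 0.0853
```

```bash
python3 -c "
from h import *
s=sense();print(s['width'],s['t'],s['contact_force'])
print(inc([.571,.110,.15],1.613))
"
```

```text
0.08525897637813867 12.825 [-0.1431746  -0.19385736 -0.45448765]
[ 0.5787  0.0507 -0.2152 -0.1824]
```

Emit:
{"fn": "carry_out", "kwargs": {"increments": [[0, 0, -0.06, 0], [0, 0, -0.17, 0], [0.02, 0, -0.21, 0], [0.1, 0.008, -0.214, -0.03], [0.22, 0.018, -0.215, -0.07], [0.34, 0.03, -0.215, -0.11], [0.46, 0.04, -0.215, -0.15], [0.56, 0.05, -0.215, -0.18], [0.578, 0.0507, -0.215, -0.182], [0.578, 0.0507, -0.215, -0.182]]}}

```text
t: 14.08
position: [0.5708, 0.1098, 0.1497]
tool_rot: [[-0.043, 0.999, 0.003], [0.999, 0.043, -0.008], [-0.009, 0.003, -1.0]]
contact_force: [0.5, 0.1, -0.1]
width: 0.0855
```

```bash
python3 -c "
from h import *
s=sense();print(s['position'],s['t'])
print(inc([.571,.110,.036],1.613))
a=capture('scene')[140:280,190:390];b=capture('top')[190:310,360:530]
a=cv2.resize(a,(560,392));b=cv2.resize(b,(560,395))
cv2.imwrite('pics/c6.png',np.vstack([a,b])[:,:,::-1])
im=capture('wrist');cv2.imwrite('pics/w6.png',im[:,:,::-1])
"
```

```text
[0.57075963 0.10976857 0.14972285] 14.075
[ 2.400e-03 -2.000e-04  2.274e-01  8.000e-04]
```

View pics/c6.png

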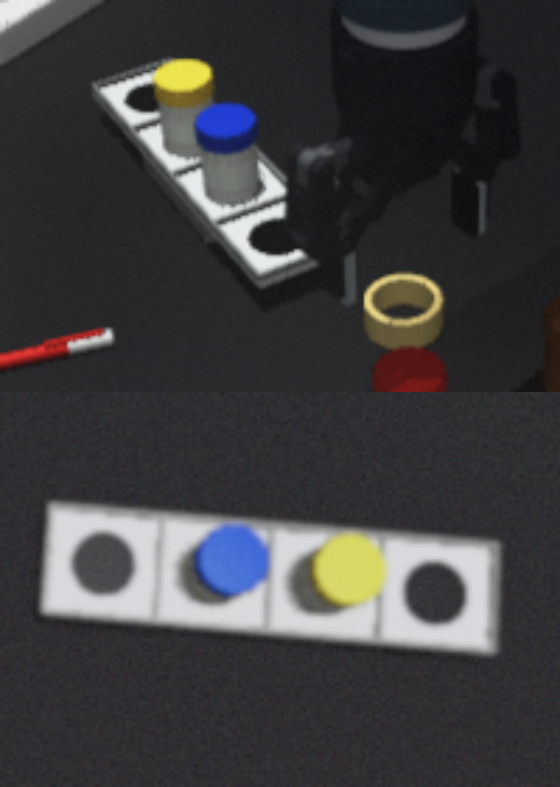

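View pics/w6.png

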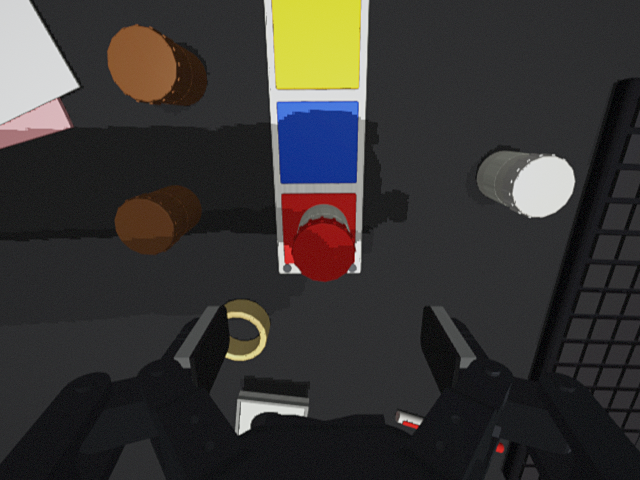

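Both middle jars stand in the right bays, the carrier is level and unmoved. Red is below the gripper at (324,248), with a clear way down.

Emit:
{"fn": "carry_out", "kwargs": {"increments": [[0.0024, 0, 0.07, 0], [0.0024, 0, 0.15, 0], [0.0024, 0, 0.21, 0], [0.0024, 0, 0.227, 0], [0.0024, 0, 0.227, 0]]}}

```text
t: 14.85
position: [0.571, 0.1076, 0.0365]
tool_rot: [[-0.039, 0.999, 0.003], [0.999, 0.039, -0.008], [-0.009, 0.003, -1.0]]
contact_force: [0.4, 1.0, 1.0]
width: 0.0855
```

Emit:
{"fn": "carry_out", "kwargs": {"increments": [[0, 0, 0, 0], [0, 0, 0, 0], [0, 0, 0, 0], [0, 0, 0, 0], [0, 0, 0, 0], [0, 0, 0, 0]], "gripper": 1, "squeeze": 30}}

```text
t: 15.6
position: [0.5719, 0.1077, 0.0378]
tool_rot: [[-0.039, 0.999, 0.005], [0.999, 0.039, -0.009], [-0.009, 0.005, -1.0]]
contact_force: [-0.7, 0.1, 6.5]
width: 0.0416
```

```bash
python3 -c "
from h import *
s=sense();print(s['position'],s['width'])
print(inc([.5238,-.1055,.15],1.469))
"
```

```text
[0.57186208 0.10768626 0.03777081] 0.04160902843950512
[-0.4243 -0.1116 -0.2213  0.179 ]
```

Emit:
{"fn": "carry_out", "kwargs": {"increments": [[0, 0, -0.05, 0], [0, 0, -0.14, 0], [0, 0, -0.22, 0], [-0.06, -0.015, -0.22, 0.02], [-0.15, -0.04, -0.22, 0.06], [-0.25, -0.065, -0.22, 0.1], [-0.35, -0.09, -0.22, 0.15], [-0.41, -0.11, -0.22, 0.179], [-0.426, -0.1115, -0.22, 0.179], [-0.426, -0.1115, -0.22, 0.179]]}}

```text
t: 16.85
position: [0.5239, -0.1062, 0.1493]
tool_rot: [[0.102, 0.995, 0.005], [0.995, -0.102, -0.008], [-0.007, 0.006, -1.0]]
contact_force: [0.2, 0.7, -1.3]
width: 0.0412
```

```bash
python3 -c "
from h import *
s=sense();print(s['width'],s['t'])
for z in (.15,.06,.044): print(inc([.5238,-.1065,z],1.469))
im=capture('wrist');cv2.imwrite('pics/w7.png',im[:,:,::-1])
"
```

```text
0.04123256224444438 16.85
[-0.0006 -0.0002 -0.0014 -0.0004]
[ 0.0008 -0.0012  0.1785 -0.0004]
[ 0.001  -0.0014  0.2105 -0.0004]
```

View pics/w7.png

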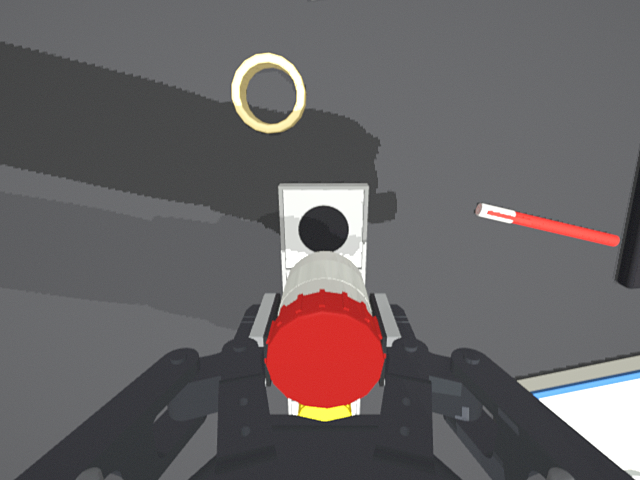

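Red is aligned with the left bay (disc at (324,229)).

Emit:
{"fn": "carry_out", "kwargs": {"increments": [[0.001, -0.001, 0.05, 0], [0.001, -0.001, 0.13, 0], [0.001, -0.001, 0.18, 0], [0.001, -0.001, 0.2, 0], [0.001, -0.001, 0.207, 0], [0.001, -0.001, 0.21, 0], [0.001, -0.001, 0.21, 0]]}}

```text
t: 17.77
position: [0.5249, -0.1061, 0.0452]
tool_rot: [[0.101, 0.995, 0.007], [0.995, -0.101, -0.008], [-0.008, 0.007, -1.0]]
contact_force: [0.2, -0.2, -0.1]
width: 0.0412
```

```bash
python3 -c "
from h import *
print(inc([.5238,-.1065,.0442],1.469),sense()['contact_force'])
"
```

```text
[-0.001  -0.0022  0.002   0.001 ] [ 0.17072346 -0.17936644 -0.10034714]
```

Emit:
{"fn": "carry_out", "kwargs": {"increments": [[0, -0.001, 0.001, 0], [0, -0.001, 0.0015, 0]]}}

```text
t: 18.02
position: [0.5248, -0.1062, 0.0449]
tool_rot: [[0.101, 0.995, 0.007], [0.995, -0.101, -0.009], [-0.008, 0.008, -1.0]]
contact_force: [0.3, -0.9, -1.5]
width: 0.0412
```

Emit:
{"fn": "carry_out", "kwargs": {"increments": [[0, 0, 0, 0], [0, 0, 0, 0], [0, 0, 0, 0], [0, 0, 0, 0]], "gripper": -1}}

```text
t: 18.52
position: [0.5248, -0.1062, 0.0449]
tool_rot: [[0.101, 0.995, 0.008], [0.995, -0.101, -0.009], [-0.008, 0.008, -1.0]]
contact_force: [-1.4, -0.9, 0.0]
width: 0.0858
```

```bash
python3 -c "
from h import *
s=sense();print(s['width'],s['t'],s['contact_force'])
print(inc([.556,.3175,.15],1.613))
"
```

```text
0.08577954617113366 18.525 [-1.39634722 -0.92878448  0.01906398]
[ 0.8477 -0.0217 -0.217  -0.1825]
```

Emit:
{"fn": "carry_out", "kwargs": {"increments": [[0, 0, -0.06, 0], [0, 0, -0.17, 0], [0.03, 0, -0.21, 0], [0.12, -0.003, -0.215, -0.02], [0.24, -0.006, -0.217, -0.04], [0.36, -0.01, -0.217, -0.07], [0.48, -0.013, -0.217, -0.1], [0.6, -0.016, -0.217, -0.13], [0.72, -0.019, -0.217, -0.16], [0.82, -0.021, -0.217, -0.182], [0.848, -0.0217, -0.217, -0.182], [0.848, -0.0217, -0.217, -0.182]]}}

```text
t: 20.02
position: [0.5558, 0.3179, 0.1496]
tool_rot: [[-0.043, 0.999, 0.007], [0.999, 0.043, -0.009], [-0.01, 0.007, -1.0]]
contact_force: [-0.7, -1.6, -0.1]
width: 0.0853
```

```bash
python3 -c "
from h import *
s=sense();print(s['position'],s['t'])
print(inc([.556,.3175,.036],1.613))
a=capture('scene')[140:280,190:390];b=capture('top')[190:310,360:530]
a=cv2.resize(a,(560,392));b=cv2.resize(b,(560,395))
cv2.imwrite('pics/c8.png',cv2.resize(np.vstack([a,b])[:,:,::-1],None,fx=.75,fy=.75))
im=capture('wrist');cv2.imwrite('pics/w8.png',im[:,:,::-1])
"
```

```text
[0.55582685 0.31786838 0.14959671] 20.025
[ 0.0015 -0.0012  0.2272  0.0009]
```

View pics/c8.png

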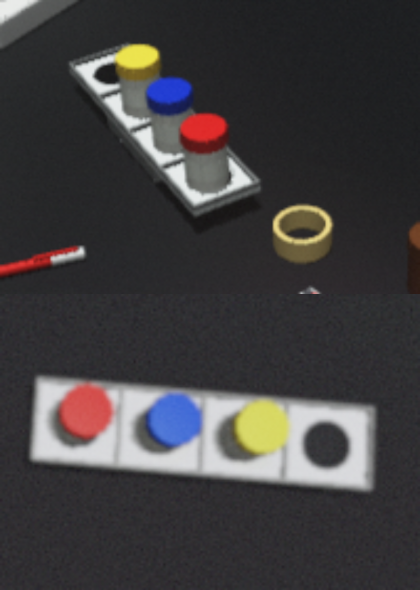

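View pics/w8.png

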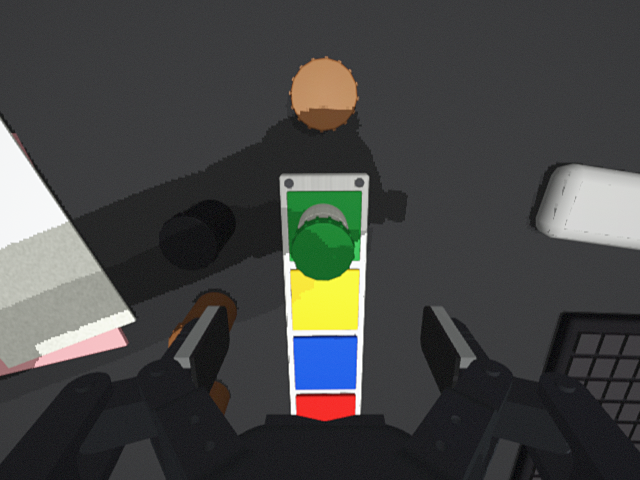

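Red, blue and yellow stand in order in a level carrier. Green is below the gripper at (323,248), and the black and brown decoys are clear of it.

Emit:
{"fn": "carry_out", "kwargs": {"increments": [[0.0015, -0.001, 0.07, 0], [0.0015, -0.001, 0.15, 0], [0.0015, -0.001, 0.21, 0], [0.0015, -0.001, 0.227, 0], [0.0015, -0.001, 0.227, 0]]}}

```text
t: 20.8
position: [0.5564, 0.3146, 0.0368]
tool_rot: [[-0.039, 0.999, 0.007], [0.999, 0.039, -0.01], [-0.01, 0.006, -1.0]]
contact_force: [0.1, 0.5, 1.2]
width: 0.0854
```

Emit:
{"fn": "carry_out", "kwargs": {"increments": [[0, 0, 0, 0], [0, 0, 0, 0], [0, 0, 0, 0], [0, 0, 0, 0], [0, 0, 0, 0], [0, 0, 0, 0]], "gripper": 1, "squeeze": 30}}

```text
t: 21.55
position: [0.5571, 0.315, 0.0381]
tool_rot: [[-0.039, 0.999, 0.008], [0.999, 0.039, -0.009], [-0.009, 0.008, -1.0]]
contact_force: [-1.0, -0.9, 5.8]
width: 0.0414
```

Emit:
{"fn": "carry_out", "kwargs": {"increments": [[0, 0, -0.05, 0], [0, 0, -0.14, 0], [0, 0, -0.25, 0], [0, 0, -0.25, 0]]}}

```text
t: 22.05
position: [0.5594, 0.3178, 0.1689]
tool_rot: [[-0.039, 0.999, 0.018], [0.999, 0.039, -0.005], [-0.005, 0.018, -1.0]]
contact_force: [0.1, -0.9, -1.2]
width: 0.0413
```

```bash
python3 -c "
from h import *
s=sense();print(s['position'],s['width'],s['t'])
print(inc([.54,.02,.16],1.54))
print(inc([.5027,-.3145,.16],1.469))
"
```

```text
[0.55936782 0.31783923 0.16887581] 0.041344094669220816 22.05
[-0.5936 -0.0623  0.0199  0.0888]
[-1.2592 -0.1629  0.0217  0.1792]
```

Emit:
{"fn": "carry_out", "kwargs": {"increments": [[-0.07, -0.008, 0.005, 0.01], [-0.18, -0.02, 0.01, 0.03], [-0.3, -0.033, 0.015, 0.05], [-0.42, -0.046, 0.018, 0.07], [-0.54, -0.06, 0.02, 0.085], [-0.66, -0.075, 0.02, 0.1], [-0.78, -0.093, 0.02, 0.12], [-0.9, -0.11, 0.02, 0.14], [-0.97, -0.12, 0.02, 0.16], [-1, -0.125, 0.02, 0.179], [-1, -0.125, 0.02, 0.179]]}}

```text
t: 23.42
position: [0.5161, -0.1843, 0.1597]
tool_rot: [[0.102, 0.995, 0.017], [0.995, -0.102, -0.004], [-0.002, 0.017, -1.0]]
contact_force: [0.5, 0.9, -0.8]
width: 0.041
```

```bash
python3 -c "
from h import *
s=sense();print(s['position'],s['width'],s['t'],s['tool_rot'])
print(inc([.5027,-.3150,.15],1.469))
"
```

```text
[ 0.51609333 -0.18425832  0.15965535] 0.040987440037480054 23.425 [[ 0.10247267  0.99459018  0.01702138]
 [ 0.99473405 -0.1024252  -0.00363994]
 [-0.00187683  0.01730474 -0.9998485 ]]
[-2.628e-01 -2.000e-04  1.980e-02 -1.100e-03]
```

Emit:
{"fn": "carry_out", "kwargs": {"increments": [[-0.06, 0, 0.005, 0], [-0.15, 0, 0.01, 0], [-0.23, 0, 0.02, 0], [-0.263, 0, 0.02, 0], [-0.263, 0, 0.02, 0], [-0.263, 0, 0.02, 0]]}}

```text
t: 24.18
position: [0.5031, -0.3132, 0.1499]
tool_rot: [[0.101, 0.995, 0.017], [0.995, -0.101, -0.003], [-0.001, 0.017, -1.0]]
contact_force: [-0.2, 0.7, -0.4]
width: 0.0413
```

```bash
python3 -c "
from h import *
s=sense();print(s['position'],s['width'],s['t'])
print(inc([.5027,-.3150,.15],1.469))
print(inc([.5027,-.3150,.06],1.469))
print(inc([.5027,-.3150,.045],1.469))
im=capture('scene');cv2.imwrite('pics/s9.png',cv2.resize(im[100:280,190:390],None,fx=3,fy=3)[:,:,::-1])
"
```

```text
[ 0.50311599 -0.31324666  0.14990526] 0.04131812554812577 24.175
[-0.0036 -0.0005 -0.0002  0.0014]
[-0.0034 -0.0035  0.1798  0.0014]
[-0.0034 -0.004   0.2098  0.0014]
```

View pics/s9.png

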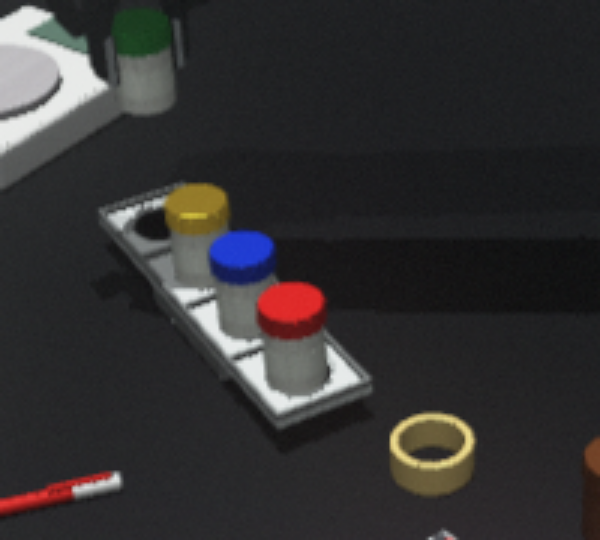

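Emit:
{"fn": "carry_out", "kwargs": {"increments": [[-0.0034, -0.001, 0.05, 0], [-0.0034, -0.002, 0.13, 0], [-0.0034, -0.0035, 0.18, 0], [-0.0034, -0.004, 0.2, 0], [-0.0034, -0.004, 0.207, 0], [-0.0034, -0.004, 0.21, 0], [-0.0034, -0.004, 0.21, 0]]}}

```text
t: 25.1
position: [0.5035, -0.3156, 0.046]
tool_rot: [[0.1, 0.995, 0.018], [0.995, -0.1, -0.004], [-0.002, 0.019, -1.0]]
contact_force: [0.6, 0.8, -1.5]
width: 0.0416
```

```bash
python3 -c "
from h import *
print(inc([.5027,-.3150,.0445],1.469),sense()['contact_force'])
im=capture('scene');cv2.imwrite('pics/s10.png',cv2.resize(im[100:280,190:390],None,fx=3,fy=3)[:,:,::-1])
"
```

```text
[ 0.0009 -0.0017  0.0029  0.0017] [ 0.62349982  0.80164445 -1.50615047]
```

View pics/s10.png

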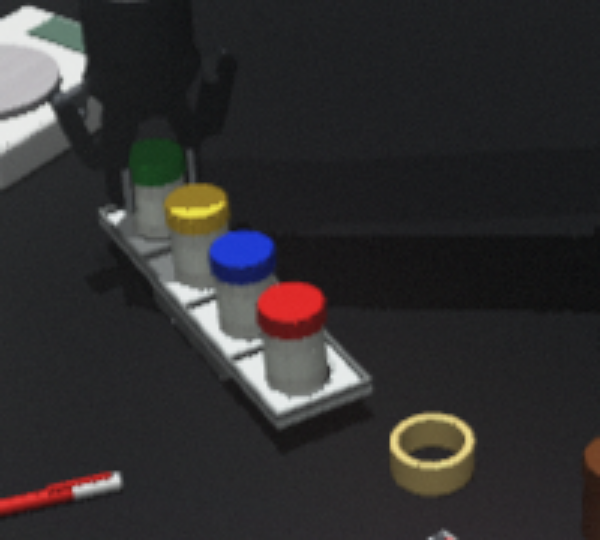

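Green is over its bay; lower the last millimetre and release.

Emit:
{"fn": "carry_out", "kwargs": {"increments": [[0.001, -0.001, 0.002, 0], [0.001, -0.001, 0.003, 0], [0.001, -0.001, 0.003, 0]]}}

```text
t: 25.52
position: [0.5029, -0.315, 0.0444]
tool_rot: [[0.1, 0.995, 0.018], [0.995, -0.1, -0.004], [-0.002, 0.019, -1.0]]
contact_force: [-0.2, -0.5, -1.9]
width: 0.0412
```

Emit:
{"fn": "carry_out", "kwargs": {"increments": [[0, 0, 0, 0], [0, 0, 0, 0], [0, 0, 0, 0], [0, 0, 0, 0]], "gripper": -1}}

```text
t: 26.02
position: [0.503, -0.3151, 0.0445]
tool_rot: [[0.1, 0.995, 0.018], [0.995, -0.1, -0.004], [-0.002, 0.019, -1.0]]
contact_force: [0.0, -0.1, 0.5]
width: 0.0854
```

Emit:
{"fn": "carry_out", "kwargs": {"increments": [[0, 0, -0.05, 0], [0, 0, -0.15, 0], [0, 0, -0.25, 0], [0, 0, -0.27, 0], [0.1, -0.1, -0.27, 0], [0.25, -0.2, -0.27, 0], [0.4, -0.2, -0.27, 0], [0.5, -0.2, -0.27, 0], [0.5, -0.2, -0.27, 0], [0.5, -0.2, -0.27, 0]]}}

```text
t: 27.28
position: [0.4251, -0.0538, 0.1764]
tool_rot: [[0.097, 0.995, 0.017], [0.995, -0.097, -0.003], [-0.002, 0.017, -1.0]]
contact_force: [0.5, 0.1, -0.1]
width: 0.0856
```

```bash
python3 -c "
from h import *
s=sense();print(s['position'],s['t'],s['qvel'].round(3) if hasattr(s['qvel'],'round') else s['qvel'])
a=capture('scene')[140:280,190:390];b=capture('top')[200:300,365:525]
cv2.imwrite('pics/c11a.png',cv2.resize(a,(800,560))[:,:,::-1]);cv2.imwrite('pics/c11b.png',cv2.resize(b,None,fx=5,fy=5,interpolation=cv2.INTER_CUBIC)[:,:,::-1])
"
```

```text
[ 0.42512521 -0.05381258  0.17636204] 27.275 [-0.049  0.014  0.024 -0.007 -0.019 -0.018]
```

View pics/c11a.png

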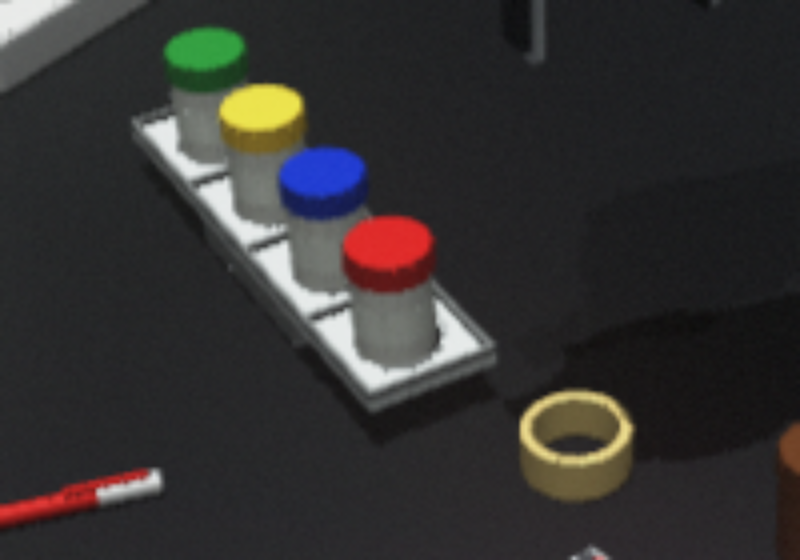

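View pics/c11b.png

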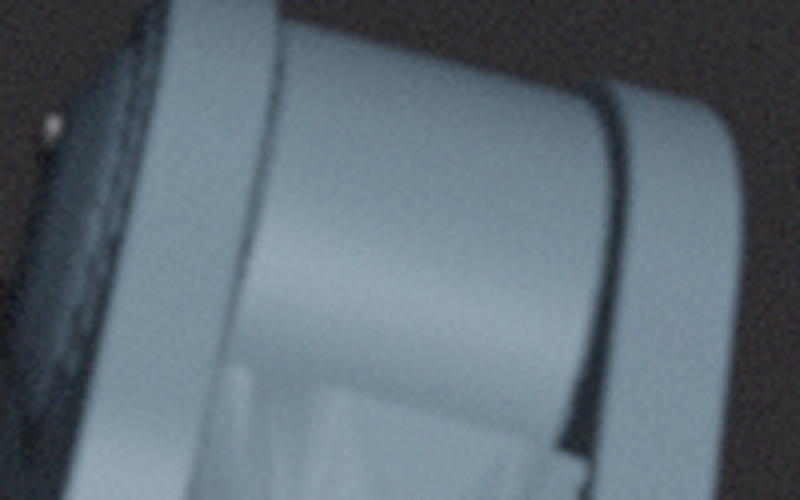

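The scene view shows all four upright in a level carrier. The arm hides the top view, so I'll move it aside for one last measurement.

Emit:
{"fn": "carry_out", "kwargs": {"increments": [[0.1, 0, -0.02, 0], [0.22, 0, -0.04, 0], [0.34, 0, -0.04, 0], [0.46, 0, -0.04, 0], [0.55, 0, -0.04, 0], [0.55, 0, -0.04, 0], [0.55, 0, -0.04, 0], [0.55, 0, -0.04, 0]]}}

```text
t: 28.38
position: [0.4532, 0.2162, 0.1958]
tool_rot: [[0.102, 0.995, 0.017], [0.995, -0.102, -0.005], [-0.003, 0.018, -1.0]]
contact_force: [-1.1, -0.9, 0.0]
width: 0.0854
```

```bash
python3 -c "
from h import *
s=sense();print(s['position'],s['t'])
b=capture('top')[200:300,365:525]
cv2.imwrite('pics/c12.png',cv2.resize(b,None,fx=5,fy=5,interpolation=cv2.INTER_CUBIC)[:,:,::-1])
"
```

```text
[0.45320819 0.21621923 0.19577642] 28.375
```

View pics/c12.png

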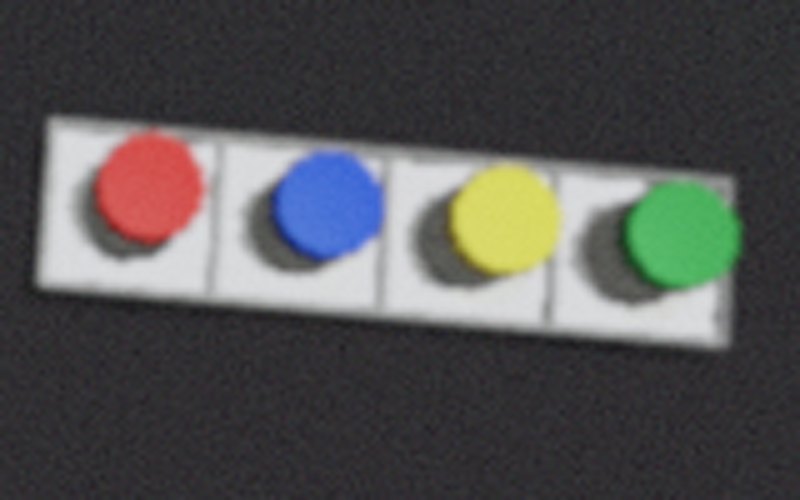

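The lids are at red (149,187), blue (329,204), yellow (505,219) and green (682,234), and the carrier outline matches the first picture.

```bash
python3 -c "
from h import *
f=lambda p:((p[0]+.5)/5-.5+365,(p[1]+.5)/5-.5+200)
c=np.array([.51326,-.20884]);w=-.1021
for p in ((149,187),(329,204),(505,219),(682,234)):
    d=back('top',f(p),.086)[:2]-c
    print(d[0]*np.cos(w)+d[1]*np.sin(w), -d[0]*np.sin(w)+d[1]*np.cos(w))
"
```

```text
5.276168908944362e-06 0.1068794847765722
-0.00037999889333629414 0.035980511017873015
-0.00011159068730627044 -0.03309840397388468
0.0001913534756577233 -0.10236880362086118
```

Every jar is within 3 mm of its bay centre, so I'll hand in.

```bash
python3 -c "
from rig import *
print(close_job(), sense()['t'])"
```

```text
the job is handed in; nothing more can be done
the job is handed in; nothing more can be done
```

All four jars are in the carrier in reverse order: red, blue, yellow, green from left to right. Yellow and blue went into the middle bays first, then red and green, and I handed the job in about 28 s into the 117 s allowed.

The last top-camera check put every jar within 3 mm of its bay centre along the carrier and under 1 mm across. In the scene view all four stood upright in a level carrier. Its outline matched the first picture, and the arm was clear of everything.

Two small disagreements, neither near the limits:
- **Cameras:** the wrist and top cameras differed by 1–5 mm on the jars. One wrist reading of the bays was about 7 mm off, probably because the arm was still moving.
- **Tool tilt:** the tool drifted to about 0.018 rad of tilt by the green jar.

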